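# Hold the barcode scanner over the parcel label

## Task

A parcel has to be booked in: draw the cordless barcode scanner out of its charging cradle, turn it and hold it about a hand's width above the parcel so that its window looks squarely down at the middle of the barcode, with the long side of the window running along the row of bars. Finish while still holding it there, raised and steady in the gripper. Do not set the scanner down on the way, and do not shift the parcel, the plain carton, the mug or the stapler.

Things in the scene. Friction and masses are not known exactly. Their poses are not given: they have to be found in the camera images.
- scanner: Cordless pistol-grip barcode scanner, 0.15-0.3 kg, loose: white head, black handle, yellow trigger. Origin mid-head, on the handle's axis. -x: viewing direction, out of the nose; -z: down the handle; y: across. Starts with its foot in the cradle, leaning 25 deg (up to 3 deg of play) to the nose, window looking 25 deg below level, origin 155 mm up. No catch: it comes out along the handle, 50 mm.
- scanner_window (a point): Middle of the scanner's dark red window (50 mm along y, 30 mm along z), 66 mm from the scanner's origin along -x. Nose: 64 mm wide, 48 mm high, x = -66 to -22 mm of the scanner. Axes as the scanner.
- scanner_foot (a point): Middle of the bottom end of the scanner's handle, 140 mm from the origin along -z. Handle 36 mm (x) by 30 mm (y). Axes as the scanner.
- scanner_grip (a point): Middle of the rear part of the scanner's head, the part to grip, at x = +8 mm of the scanner: flat parallel sides 48 mm apart (y), 44 mm high (z +-22), from x = +37 (back end) to -22 mm. Axes as the scanner.
- cradle: Black charging cradle fixed to the desk: base plate 160 mm (x) by 100 mm (y), 16 mm thick, with an open-topped socket 50 mm deep for the handle (1.3 to 1.5 mm of play each side). Origin under the plate's middle, z up. The scanner's nose points to the cradle's -x; the socket leans 25 deg towards -x. Highest edge of the socket 85 mm above the desk.
- cradle_mouth (a point): Middle of the socket's mouth, 75 mm above the desk, on the socket's axis. Axes as the cradle.
- parcel: Cardboard parcel 130 mm (x) by 170 mm (y), 55 mm high, about 0.7 kg, loose, with a white label on top carrying a black barcode. Origin at the centre of its underside, z up. It stands in front of the robot, either nearer the middle or further to the right, the plain carton in the other place.
- barcode (a point): Middle of the barcode on the parcel's top, 55 mm above the desk, at x = +4, y = -10 mm of the parcel. The row of bars runs 80 mm along the parcel's y; each bar is 42 mm long along the parcel's x. Axes as the parcel.
- carton: Plain brown carton with a strip of tape and a green dot, no label, 120 mm (x) by 150 mm (y), 45 mm high, loose. Origin at the centre of its underside. To be left where it is.
- mug: Blue mug, 80 mm across, 95 mm high, handle at its +y, loose. Origin at the centre of its underside. To be left where it is.
- stapler: Red and black desk stapler, 40 mm by 135 mm (along its y), 57 mm high, loose. Origin at the centre of its underside. To be left where it is.
Mind the look-alikes: they are no part of the job. What is meant by the scanner is not orange, and is the larger of those in its own colour.

How it is judged:
By the outcome, as a careful person would: the job done as asked, in the order asked, and still so for the second after the job is handed in, while the arm keeps its last pose, push and grip.
It also fails if it takes over 42 s, if anything falls off the work surface, if the arm or the gripper's body presses on something with over 40 N, if the wrist force passes 120 N, or if a joint passes its speed limit or range.

## Robot

A 6-joint arm with a two-finger parallel gripper is mounted at the origin on the work surface. World frame = base frame: x ahead of the robot, y to its left, z up, the work surface at z = 0. Lengths are in m, angles in rad, forces in N, time in s.
With the tool pointing down it reaches from about 0.25 to 0.8 m from the base axis. Payload 3.9 kg.
Tool frame: the origin (TCP) lies midway between the tips of the shut fingers; the grasp point (between the pads) lies 19 mm behind it; z points along the fingers, y is the line along which they close (so a half turn about z gives the same grasp; the last joint's range is limited). The gripper opens to 85 mm and grips with 20 to 120 N. Pads are 22 mm wide; open, the fingers measure 114 mm over their backs; the gripper's body (76 mm by 85 mm) begins 54 mm behind the grasp point. The pads swing forward as they close: fully open they stand 13 mm farther back than shut.
Start: joints at [1.265, 0.26, -0.138, 1.173, 0, 1.571], TCP at [0.158, 0.501, 0.231] pointing down, gripper open.
Joint ranges: [-2.78, 2.78], [-0.83, 1.72], [-1.28, 1.37], [-1.9, 2.12], [-1.57, 1.48], [-3.14, 3.14]. Speed limits (rad/s): [2.57, 2.57, 3.14, 3.14, 3.14, 3.14].

## Interface

Orientations are given as a rotation vector (axis times angle).
In Python, from station import robot gives the robot as it stands. The module is installed in compiled form; this text tells all that it offers.
- The arm moves only by the tool arm_command, never from a script. Its argument "series" is a list of rows, each an object of numbers: "rx", "ry", "rz": the turn, a rotation vector about the tool's x, y, z each as a share of 180 degrees, from -1 to 1; "dx", "dy", "dz": the shift along the tool's x, y, z each as a share of 0.12 m, from -1 to 1; "jaw": the finger opening in mm, from 0 to 85.4. A call has 1 to 5 rows; each row is the pose to reach, as a shift and turn from the pose commanded when the call began, along the tool's axes at that moment, turning the shorter way round; what a row does not reach only later rows make up. A row lasts 1/8 s, in which the tool goes at most 62.5 mm and 10.7 degrees, less where a joint would pass 70% of its speed; a pose out of reach is approached as far as the arm can. A call with a number of a shift or a turn outside -1 to 1 is refused whole. A call with a gripper value outside its range is refused whole. The fingers move at their own pace and stop on an object; "squeeze" is the grip in N (left out, the last holds). Time passes only in rows, so rows that repeat a pose let the fingers close. It gives the time, the measured TCP pose, the force, the opening and the grip force at its end, in the units of the state.
- robot.observe(): the state, without advancing time (a new reading comes with each control period).
- robot.camera(name): name is "side" or "top" or "wrist"; returns the picture (480x640x3 uint8, red, green, blue); there is no depth.
- robot.camera_info(name): a dict with "fx", "fy", "cx", "cy" (pixels), "k1" (the pictures are not rectified: a ray, as slopes to the right and down, at radius r is drawn at 1 + k1 r^2 times it, then the intrinsics apply), "cam_to_world" (4x4, takes a point from camera to world coordinates). Camera axes: x right, y up, looking along -z (the intrinsics and any distortion apply to the point x, -y, -z); pixel columns grow to the right and rows downward; lengths in m; the calibration is good to about 2 mm. A picture is of the moment at which its call begins: read the wrist's pose just before it. camera_info takes no time and is no camera call; for the wrist camera it gives the pose at the moment of the call.
- robot.finish_job(): hands the job in; it is judged then, once.
The state is a dict: "t": time; "joint_positions": joint angles; "qvel": joint speeds; "tau": joint torques, N m; "eef_pos": TCP position; "orientation": TCP orientation; "ft_force": force on the tool from outside, world axes, zero at the start; "moment": the same for the moment, N m; "grip_width": finger opening in m; "grip_force": force on a finger pad.
Only numpy, scipy, OpenCV 4.12 (cv2) and the standard library are available. Lean on these libraries where they do the work, as an engineer would, in place of code of your own. Each camera call takes 0.05 s, during which the arm holds its last target. There are 200 camera calls.

## Working session

There is one attempt and no reset: what is moved stays moved. The work goes in short steps, Python scripts to look and compute and a tool call to move; the robot and the scene stay as the last step left them, time stands still between calls to the robot, and variables do not carry over. Pictures are saved under pics/ and viewed, at most 10 in all, crops included, and the job is handed in when it is done.

Besides the shell and the picture viewer there is one more tool, called after "Request:" as name(argument=value, ...) on one line, values as JSON. arm_command: Moves the arm, as the interface text tells. Its arguments: {"type":"object","properties":{"series":{"type":"array","items":{"type":"object","properties":{"rx":{"type":"number"},"ry":{"type":"number"},"rz":{"type":"number"},"dx":{"type":"number"},"dy":{"type":"number"},"dz":{"type":"number"},"jaw":{"type":"number"}}}},"squeeze":{"type":"number"}},"required":["series"]}

```bash
mkdir -p pics; cat > h.py <<'E'
import numpy as np, cv2
from scipy.spatial.transform import Rotation as R
from station import robot
def info(n):
    i=robot.camera_info(n); return i
def ray(i,u,v):
    K=np.array([[i['fx'],0,i['cx']],[0,i['fy'],i['cy']],[0,0,1.]])
    x,y=(u-i['cx'])/i['fx'],(v-i['cy'])/i['fy']; a,b=x,y
    for _ in range(30):
        s=1+i['k1']*(a*a+b*b); a,b=x/s,y/s
    T=np.array(i['cam_to_world']); return T[:3,3],T[:3,:3]@np.array([a,-b,-1])
def plane(i,u,v,z):
    o,d=ray(i,u,v); return o+d*(z-o[2])/d[2]
def proj(i,p):
    T=np.array(i['cam_to_world']); q=T[:3,:3].T@(np.array(p)-T[:3,3]); a,b=q[0]/-q[2],-q[1]/-q[2]
    s=1+i['k1']*(a*a+b*b); return np.array([i['fx']*a*s+i['cx'],i['fy']*b*s+i['cy']])
def tri(i1,p1,i2,p2):
    o1,d1=ray(i1,*p1);o2,d2=ray(i2,*p2)
    s=np.linalg.lstsq(np.c_[d1,-d2],o2-o1,rcond=None)[0]
    a,b=o1+s[0]*d1,o2+s[1]*d2; return (a+b)/2,np.linalg.norm(a-b)
E
python3 - <<'E'
from h import *
for n in ['side','top','wrist']:
    print(n,{k:np.round(v,3).tolist() for k,v in info(n).items()})
    cv2.imwrite(f'pics/{n}0.png',robot.camera(n)[:,:,::-1])
o=robot.observe();print({k:np.round(v,3).tolist() for k,v in o.items()})
E
```

```text
side {'fx': 554.849, 'fy': 554.849, 'cx': 309.01, 'cy': 243.745, 'k1': -0.173, 'cam_to_world': [[0.966, 0.144, -0.215, 0.291], [-0.258, 0.599, -0.758, -0.867], [0.02, 0.788, 0.616, 0.818], [0.0, 0.0, 0.0, 1.0]]}
top {'fx': 513.844, 'fy': 513.844, 'cx': 316.024, 'cy': 249.93, 'k1': 0.015, 'cam_to_world': [[0.124, 0.968, -0.218, 0.31], [-0.992, 0.122, -0.024, -0.03], [0.004, 0.22, 0.976, 1.078], [0.0, 0.0, 0.0, 1.0]]}
wrist {'fx': 368.024, 'fy': 368.024, 'cx': 318.528, 'cy': 243.148, 'k1': -0.035, 'cam_to_world': [[0.302, -0.92, -0.251, 0.094], [0.953, 0.29, 0.082, 0.522], [-0.002, -0.264, 0.964, 0.372], [0.0, 0.0, 0.0, 1.0]]}
{'t': 0.15, 'joint_positions': [1.265, 0.261, -0.139, 1.173, 0.0, 1.571], 'qvel': [0.001, -0.002, 0.004, -0.0, 0.0, 0.001], 'tau': [0.001, -40.6, 25.417, 0.013, 0.0, 0.0], 'eef_pos': [0.158, 0.5, 0.231], 'orientation': [-0.478, -3.105, 0.002], 'ft_force': [0.337, -0.239, 0.061], 'moment': [-0.03, 0.039, -0.029], 'grip_force': 0.0, 'grip_width': 0.086}
```

View pics/top0.png

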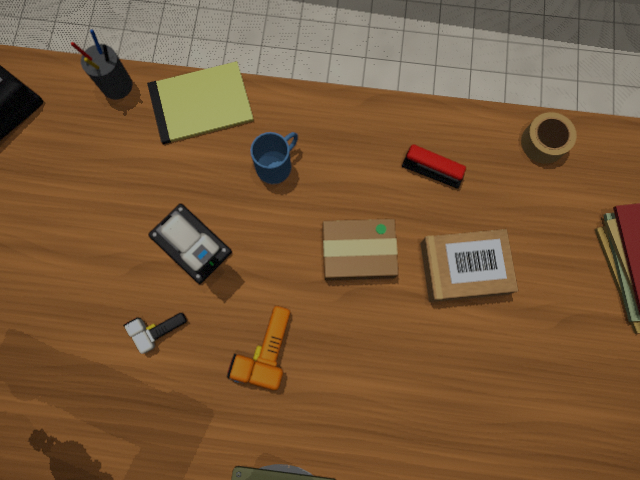

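View pics/side0.png

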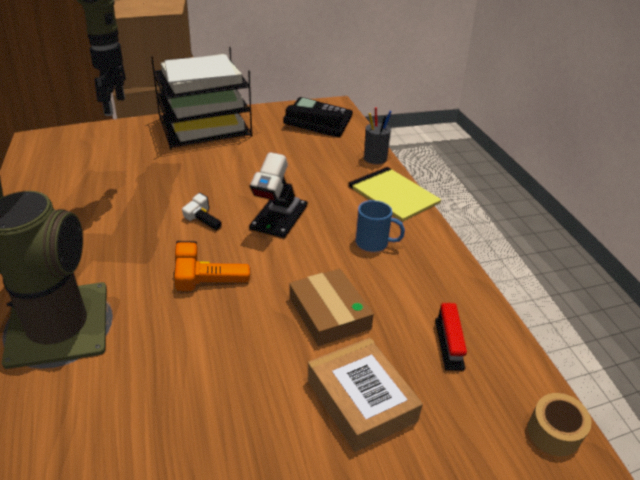

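The top view shows the cradle with the scanner at about (190,244), its nose towards the lower right. The parcel label is at (476,261), the carton at (360,249) and the mug at (272,157). The orange and small white scanners are decoys. Next I'll take crops for corners.

```bash
python3 - <<'E'
import cv2,numpy as np
t=cv2.imread('pics/top0.png'); s=cv2.imread('pics/side0.png')
f=lambda im,x,y,w,h,k:cv2.resize(im[y:y+h,x:x+w],None,fx=k,fy=k,interpolation=cv2.INTER_CUBIC)
a=f(t,140,195,100,100,4);b=f(s,240,145,80,100,4)[:, :320]
cv2.imwrite('pics/c1.png',np.hstack([a,b]))
# barcode: dark pixels inside label
g=cv2.cvtColor(t,cv2.COLOR_BGR2HSV)
m=((g[...,1]<60)&(g[...,2]>150)).astype(np.uint8); m[:, :420]=0;m[:,530:]=0;m[:225]=0;m[310:]=0
c=max(cv2.findContours(cv2.morphologyEx(m,cv2.MORPH_CLOSE,np.ones((15,15))),cv2.RETR_EXTERNAL,2)[0],key=cv2.contourArea)
lab=np.zeros_like(m);cv2.drawContours(lab,[c],0,1,-1);lab=cv2.erode(lab,np.ones((5,5)))
d=((g[...,2]<110)&(lab>0)).astype(np.uint8)
d=cv2.morphologyEx(d,cv2.MORPH_CLOSE,np.ones((5,5)))
bc=max(cv2.findContours(d,cv2.RETR_EXTERNAL,2)[0],key=cv2.contourArea)
print('label',cv2.minAreaRect(c));r=cv2.minAreaRect(bc);print('bar',r,cv2.boxPoints(r).tolist())
from h import *
i=info('top')
P=np.array([plane(i,u,v,.055) for u,v in cv2.boxPoints(r)]);print(P.round(4),P.mean(0))
E
```

```text
label ((476.0279235839844, 260.79974365234375), (40.45325469970703, 56.870750427246094), 84.68545532226562)
bar ((475.509033203125, 260.5943603515625), (19.862506866455078, 40.15165328979492), 84.5596694946289) [[454.58209228515625, 252.61122131347656], [494.5528564453125, 248.80445861816406], [496.43597412109375, 268.5775146484375], [456.4652099609375, 272.38427734375]]
[[ 0.569  -0.2855  0.055 ]
 [ 0.5872 -0.3657  0.055 ]
 [ 0.5466 -0.3715  0.055 ]
 [ 0.5286 -0.2919  0.055 ]] [ 0.55786012 -0.32865423  0.055     ]
```

View pics/c1.png

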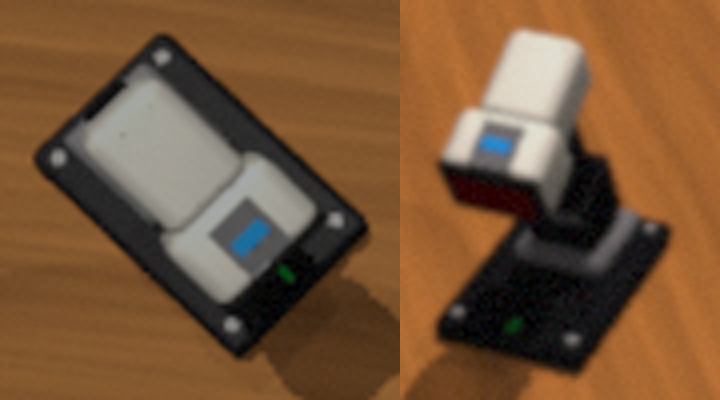

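The crop shows the cradle screws, the head step near (191,243.5) in the full image, the nose-front top edge mid near (207.5,259), and the nose towards the lower right. Now I'll compute the poses.

```bash
cat >> h.py <<'E'
S25,C25=np.sin(np.radians(25)),np.cos(np.radians(25))
L=None
def scanR(yaw,t=np.radians(25)):
    return R.from_euler('z',yaw)*R.from_euler('y',-t)
def delta(o,pos,Rt):
    """tool-frame shift/turn shares from the observed pose to target"""
    R0=R.from_rotvec(o['orientation']); d=R0.inv().apply(np.array(pos)-o['eef_pos'])/.12
    return d.round(3),((R0.inv()*Rt).as_rotvec()/np.pi).round(4)
def wrist_q(q1,Rt):
    M=R.from_euler('z',-q1)*Rt; z=M.as_matrix()[:,2]
    return M,np.arctan2(-z[2],z[0]),np.arcsin(z[1])
E
python3 - <<'E'
from h import *
i=info('top')
sc=[(180.5,209),(154.5,234.3),(224,249.8),(198,276.3)]
P=np.array([plane(i,u,v,.017) for u,v in sc]);c=P.mean(0)
n=(P[2]+P[3]-P[0]-P[1])/2; print('plate',c.round(4),'len',np.linalg.norm(n))
yaw=np.arctan2(-n[1],-n[0]); w=P[1]-P[0]; print('yaw',yaw,'from w',np.arctan2(w[1],w[0])+np.pi/2, np.linalg.norm(w))
Rs=scanR(yaw)
for (u,v),l in [((191.2,243.5),(-.022,0,.022)),((207.5,258.75),(-.066,0,.024))]:
    q=Rs.apply(l); p=plane(i,u,v,.155+q[2])-q; print('origin',p.round(4), 'in cradle',R.from_euler('z',-yaw).apply(p-c).round(4))
o=robot.observe();R0=R.from_rotvec(o['orientation']);print('tool',R0.as_matrix().round(3).tolist())
print('cam in tool',R0.inv().apply(np.array(info('wrist')['cam_to_world'])[:3,3]-o['eef_pos']).round(3))
M,p,q5=wrist_q(o['joint_positions'][0],R0);print(M.as_matrix().round(2).tolist(),p,q5)
E
```

```text
plate [0.5311 0.2651 0.017 ] len 0.13225894555971116
yaw 0.9456580638480149 from w 4.091846363459153 0.07645651822913103
origin [0.5151 0.2433 0.155 ] in cradle [-0.027   0.0002  0.138 ]
origin [0.5177 0.2461 0.155 ] in cradle [-0.0232 -0.0003  0.138 ]
tool [[-0.954, 0.301, -0.0], [0.301, 0.954, -0.001], [0.0, -0.002, -1.0]]
cam in tool [ 0.068  0.002 -0.142]
[[0.0, 1.0, -0.0], [1.0, -0.0, 0.0], [0.0, -0.0, -1.0]] 1.5723067389875098 2.586852932001954e-06
```

Request:
arm_command(series=[{"dz": -0.4, "rz": -0.05}, {"dz": -0.4, "rz": -0.05}], squeeze=70)

```text
validation failed for argument at $.se...
```

```bash
cat > go.py <<'E'
from h import *
def tgt(O,yaw,local,t=np.radians(25),flip=1):
    Rs=scanR(yaw,t)
    Rt=Rs*R.from_matrix(np.array([[-1,0,0],[0,1,0],[0,0,-1]]).T*1.0)
    if flip<0: Rt=Rt*R.from_euler('z',np.pi)
    return np.array(O)+Rs.apply(local),Rt
E
python3 - <<'E'
from go import *
o=robot.observe();print(o['joint_positions'].__repr__(),o['eef_pos'],o['t'])
for f in(1,-1): print(f,delta(o,*tgt([.516,.2445,.155],.948,[.008,0,.10],flip=f)))
E
```

```text
array([ 1.26499069e+00,  2.60530311e-01, -1.39076265e-01,  1.17270016e+00,
        2.58685293e-06,  1.57080372e+00]) [0.15789834 0.50014172 0.23065626] 0.15
1 (array([-3.396, -1.411, -0.151]), array([-0.0874, -0.1204, -0.3923]))
-1 (array([-3.396, -1.411, -0.151]), array([-0.1311,  0.0952,  0.59  ]))
```

Request:
arm_command(series=[{"dx": 0, "dy": 0, "dz": -0.4, "rx": 0, "ry": 0, "rz": -0.05, "jaw": 85}, {"dx": 0, "dy": 0, "dz": -0.4, "rx": 0, "ry": 0, "rz": -0.05, "jaw": 85}], squeeze=70)

```text
t: 0.4
eef_pos: [0.1586, 0.5024, 0.2824]
orientation: [0.233, 3.132, 0.009]
ft_force: [0.6, -0.4, 0.1]
grip_width: 0.085
grip_force: 0.0
```

```bash
python3 - <<'E'
from go import *
o=robot.observe();print(np.round(o['joint_positions'],3),o['eef_pos'],o['t'])
for f in(1,-1): print(f,delta(o,*tgt([.516,.2445,.155],.948,[.008,0,.10],flip=f)))
E
```

```text
[ 1.265  0.243 -0.029  1.293  0.     1.414] [0.15862731 0.50244429 0.28235025] 0.4
1 (array([-3.13 , -1.946,  0.269]), array([-0.0746, -0.1233, -0.3435]))
-1 (array([-3.13 , -1.946,  0.269]), array([-0.1402,  0.0848,  0.6391]))
```

Request:
arm_command(series=[{"dx": -0.4, "dy": -0.25, "dz": 0, "rx": 0, "ry": 0, "rz": -0.05, "jaw": 85}, {"dx": -0.8, "dy": -0.5, "dz": 0, "rx": 0, "ry": 0, "rz": -0.1, "jaw": 85}, {"dx": -1, "dy": -0.65, "dz": 0, "rx": 0, "ry": 0, "rz": -0.15, "jaw": 85}], squeeze=70)

```text
t: 0.78
eef_pos: [0.2664, 0.4038, 0.2786]
orientation: [0.508, -3.1, 0.002]
ft_force: [0.3, 0.4, -0.1]
grip_width: 0.0849
grip_force: 0.0
```

Request:
arm_command(series=[{"dx": -0.25, "dy": -0.4, "dz": 0, "rx": -0.02, "ry": -0.03, "rz": -0.05, "jaw": 85}, {"dx": -0.5, "dy": -0.75, "dz": 0, "rx": -0.04, "ry": -0.06, "rz": -0.1, "jaw": 85}, {"dx": -0.7, "dy": -1, "dz": 0, "rx": -0.06, "ry": -0.09, "rz": -0.14, "jaw": 85}], squeeze=70)

```text
t: 1.15
eef_pos: [0.3838, 0.3176, 0.2791]
orientation: [-1.075, 2.667, 0.332]
ft_force: [0.3, 0.7, -0.8]
grip_width: 0.0848
grip_force: 0.0
```

```bash
python3 - <<'E'
from go import *
o=robot.observe();print(np.round(o['joint_positions'],3),o['eef_pos'],o['t'])
for f in(1,): print(f,delta(o,*tgt([.516,.2445,.155],.948,[.008,0,.12],flip=f)))
E
```

```text
[ 0.58  -0.018 -0.401  0.898  0.173 -0.16 ] [0.38384004 0.31763975 0.27908419] 1.15
1 (array([-0.007, -1.271, -0.05 ]), array([ 0.0156, -0.035 , -0.062 ]))
```

Request:
arm_command(series=[{"dx": 0, "dy": -0.45, "dz": -0.02, "rx": 0.005, "ry": -0.015, "rz": -0.03, "jaw": 85}, {"dx": 0, "dy": -0.9, "dz": -0.04, "rx": 0.01, "ry": -0.035, "rz": -0.062, "jaw": 85}, {"dx": 0, "dy": -1, "dz": -0.05, "rx": 0.015, "ry": -0.035, "rz": -0.062, "jaw": 85}, {"dx": 0, "dy": -1, "dz": -0.05, "rx": 0.015, "ry": -0.035, "rz": -0.062, "jaw": 85}], squeeze=70)

```text
t: 1.65
eef_pos: [0.4657, 0.2316, 0.2703]
orientation: [-1.245, 2.447, 0.279]
ft_force: [-0.0, 0.4, 0.5]
grip_width: 0.0851
grip_force: 0.0
```

```bash
python3 - <<'E'
from go import *
o=robot.observe();print(np.round(o['joint_positions'],3),o['eef_pos'],o['t'])
print(delta(o,*tgt([.516,.2445,.155],.948,[.008,0,.12])))
i=info('wrist');im=robot.camera('wrist')
np.save('w1.npy',{'T':i},allow_pickle=True)
cv2.imwrite('pics/w1.png',im[:,:,::-1])
E
```

```text
[ 0.306 -0.017 -0.459  0.776  0.255 -0.59 ] [0.46566663 0.23163086 0.27031767] 1.65
(array([ 0.037, -0.278,  0.011]), array([ 0.0006, -0.0016, -0.0023]))
```

View pics/w1.png

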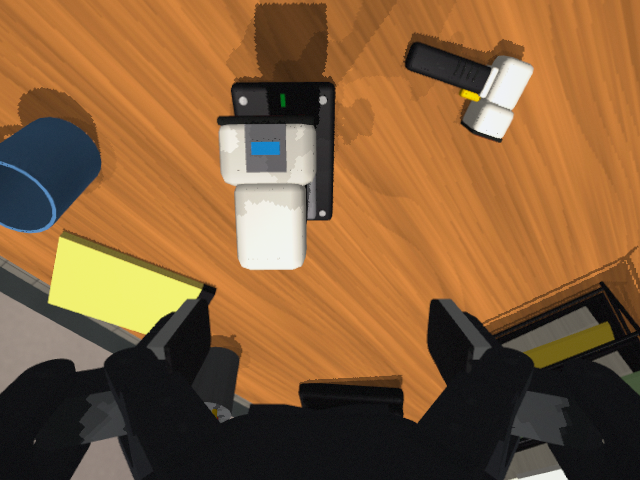

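The wrist view shows the head straight ahead: the rear part spans u 236–307, the step is at v≈185 (mid u 271), the nose-front edge is at v≈123 (mid 268), and the back end is at v≈268. The mug at left is clear.

```bash
python3 - <<'E'
from go import *
i=info('wrist');it=info('top');yaw=.948
for t in (25,):
  Rs=scanR(yaw,np.radians(t))
  for (u,v),l in [((271,185),(-.022,0,.022)),((267.5,122),(-.066,0,.024)),((271,268),(.037,0,.022))]:
    q=Rs.apply(l); print('origin',(plane(i,u,v,.155+q[2])-q).round(4))
for a,b in [((271,185),(191.2,243.5)),((267.5,122),(207.5,258.75))]: print(tri(i,a,it,b))
d=plane(i,271,268,.18)-plane(i,268.5,122,.149);print('yaw',np.arctan2(d[1],d[0]))
e=[plane(i,u,v,.155+.011) for u,v in[(236,186),(306,186)]];d=e[1]-e[0];print('yaw w',np.arctan2(d[1],d[0])+np.pi/2,np.linalg.norm(d))
o=robot.observe()
for O in ([.516,.2445,.155],[.518,.248,.155]): print(delta(o,*tgt(O,.948,[.008,0,.12])))
E
```

```text
origin [0.5087 0.2433 0.155 ]
origin [0.5126 0.2474 0.155 ]
origin [0.5083 0.2394 0.155 ]
(array([0.5017189 , 0.22646254, 0.14517433]), np.float64(0.0026333178629842436))
(array([0.48214335, 0.1971045 , 0.11884273]), np.float64(0.0012513439825461855))
yaw 0.9090954725386395
yaw w 4.081617863129852 0.045214834979463873
(array([ 0.042, -0.285,  0.011]), array([ 0.0008, -0.0015, -0.0017]))
(array([ 0.011, -0.281,  0.025]), array([ 0.0008, -0.0015, -0.0017]))
```

```bash
python3 - <<'E'
from go import *
i=info('wrist');it=info('top')
w=[(243,100),(323,100),(322,213)];t=[(224,249.8),(198,276.3),(154.5,234.3)]
for a,b in zip(w,t): print(plane(i,*a,.017).round(4),plane(it,*b,.017).round(4),tri(i,a,it,b))
for (l,n) in [((-.022,0,.022),'step'),((-.066,0,.024),'nose'),((.037,0,.022),'back')]:
    p=np.array([.516,.2445,.155])+scanR(.948).apply(l);print(n,p.round(3),proj(i,p),proj(it,p))
E
```

```text
[0.5221 0.192  0.017 ] [0.5238 0.1892 0.017 ] (array([0.52728415, 0.1934726 , 0.00133561]), np.float64(0.0020523377359776434))
[0.4605 0.237  0.017 ] [0.461  0.2337 0.017 ] (array([0.45622942, 0.22801131, 0.04469561]), np.float64(0.0028046390231202334))
[0.5379 0.3434 0.017 ] [0.5387 0.341  0.017 ] (array([0.53693604, 0.34014938, 0.02132017]), np.float64(0.0021306040235458176))
step [0.499 0.221 0.166] [263.7205779  192.03856198] [190.68499546 242.94014413]
nose [0.475 0.188 0.149] [260.32334572 121.53060325] [208.27037212 259.68926135]
back [0.53  0.264 0.191] [267.4190379  276.99347463] [166.51009429 219.91196445]
```

```bash
python3 - <<'E'
from go import *
o=robot.observe()
for z in (.12,.05): print(delta(o,*tgt([.513,.244,.155],.948,[.008,0,z])))
E
```

```text
(array([ 0.058, -0.267,  0.003]), array([ 0.0008, -0.0015, -0.0017]))
(array([ 0.055, -0.269,  0.587]), array([ 0.0008, -0.0015, -0.0017]))
```

Request:
arm_command(series=[{"dx": 0.06, "dy": -0.27, "dz": 0, "rx": 0, "ry": 0, "rz": 0, "jaw": 85}, {"dx": 0.06, "dy": -0.27, "dz": 0.3, "rx": 0, "ry": 0, "rz": 0, "jaw": 85}, {"dx": 0.06, "dy": -0.27, "dz": 0.59, "rx": 0, "ry": 0, "rz": 0, "jaw": 85}, {"dx": 0.06, "dy": -0.27, "dz": 0.59, "rx": 0, "ry": 0, "rz": 0, "jaw": 85}], squeeze=70)

```text
t: 2.2
eef_pos: [0.5028, 0.2335, 0.2006]
orientation: [-1.254, 2.448, 0.281]
ft_force: [0.3, -0.4, -0.1]
grip_width: 0.0853
grip_force: 0.0
```

```bash
python3 - <<'E'
from go import *
o=robot.observe();print(np.round(o['joint_positions'],3),o['eef_pos'],o['t'])
print(delta(o,*tgt([.513,.244,.155],.948,[.008,0,.05])))
i=info('wrist');im=robot.camera('wrist');cv2.imwrite('pics/w2.png',im[:,:,::-1])
for (l,n) in [((-.022,0,.022),'step'),((-.066,0,.024),'nose'),((.037,0,.022),'back'),((.008,.024,.0),'g+'),((.008,-.024,.0),'g-')]:
    p=np.array([.513,.244,.155])+scanR(.948).apply(l);print(n,proj(i,p))
E
```

```text
[ 0.283  0.099 -0.526  0.606  0.264 -0.617] [0.50276524 0.23347661 0.20063206] 2.2
(array([-0.015, -0.018, -0.021]), array([ 0.0021, -0.0028, -0.001 ]))
step [310.37862192 226.75885207]
nose [309.43217807 127.84454596]
back [311.42107054 340.6560618 ]
g+ [355.64463935 271.97686807]
g- [267.38430818 272.3795171 ]
```

View pics/w2.png

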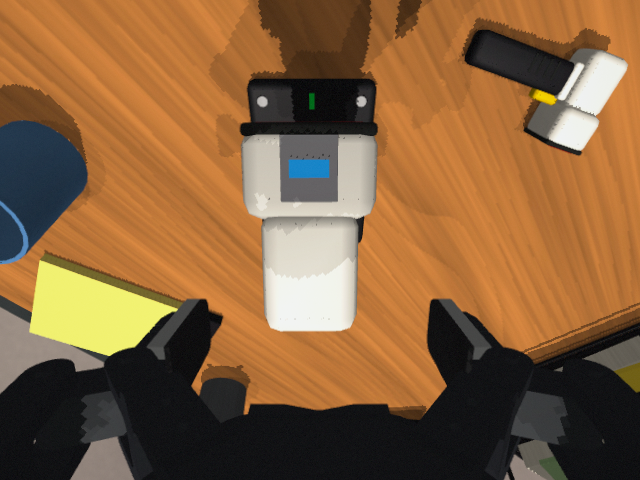

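The wrist view shows the head centred at u≈310 (step v≈218, back end v≈331), against a finger midpoint of about 319. So I shift ~4 mm in -y, then descend and close.

Request:
arm_command(series=[{"dx": 0, "dy": -0.03, "dz": 0.2, "rx": 0, "ry": 0, "rz": 0, "jaw": 85}, {"dx": 0, "dy": -0.03, "dz": 0.4, "rx": 0, "ry": 0, "rz": 0, "jaw": 85}, {"dx": 0, "dy": -0.03, "dz": 0.56, "rx": 0, "ry": 0, "rz": 0, "jaw": 85}, {"dx": 0, "dy": -0.03, "dz": 0.56, "rx": 0, "ry": 0, "rz": 0, "jaw": 85}, {"dx": 0, "dy": -0.03, "dz": 0.56, "rx": 0, "ry": 0, "rz": 0, "jaw": 60}], squeeze=70)

```text
t: 2.88
eef_pos: [0.5253, 0.2532, 0.1442]
orientation: [-1.248, 2.442, 0.278]
ft_force: [0.8, 0.1, 0.1]
grip_width: 0.0696
grip_force: 0.0
```

Request:
arm_command(series=[{"dx": 0, "dy": 0, "dz": 0, "rx": 0, "ry": 0, "rz": 0, "jaw": 54}, {"dx": 0, "dy": 0, "dz": 0, "rx": 0, "ry": 0, "rz": 0, "jaw": 54}, {"dx": 0, "dy": 0, "dz": 0, "rx": 0, "ry": 0, "rz": 0, "jaw": 54}], squeeze=70)

```text
t: 3.25
eef_pos: [0.5249, 0.2526, 0.1428]
orientation: [-1.247, 2.444, 0.278]
ft_force: [0.7, 0.6, 0.5]
grip_width: 0.0544
grip_force: 0.0
```

```bash
python3 - <<'E'
from go import *
o=robot.observe();print(np.round(o['joint_positions'],3),o['eef_pos'],o['t'],o['grip_width'],o['grip_force'],o['ft_force'])
print(delta(o,*tgt([.513,.244,.155],.948,[.008,0,-.021])))
im=robot.camera('wrist');cv2.imwrite('pics/w3.png',im[:,:,::-1])
E
```

```text
[ 0.31   0.195 -0.583  0.438  0.253 -0.588] [0.52488177 0.25259735 0.14283476] 3.25 0.05444127794070868 0.0 [0.7391712  0.63875819 0.5295836 ]
(array([-0.004,  0.039,  0.034]), array([ 0.0003, -0.0012, -0.0014]))
```

View pics/w3.png

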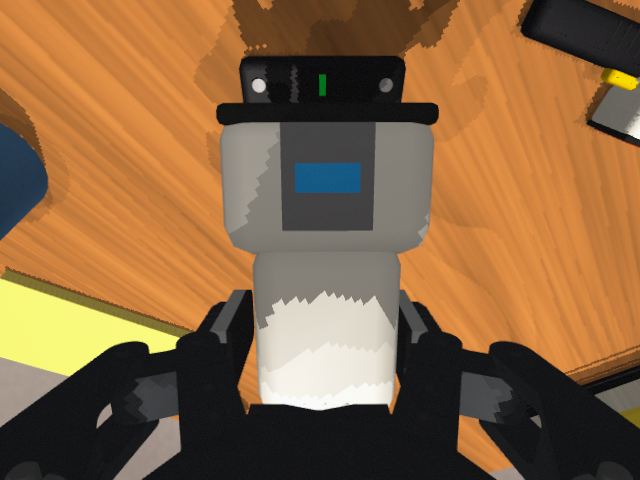

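The head sits centred between the pads (head u 257–399, fingers 252–400). Closing on it.

Request:
arm_command(series=[{"dx": 0, "dy": 0, "dz": 0.03, "rx": 0, "ry": 0, "rz": 0, "jaw": 54}, {"dx": 0, "dy": 0, "dz": 0.03, "rx": 0, "ry": 0, "rz": 0, "jaw": 30}, {"dx": 0, "dy": 0, "dz": 0.03, "rx": 0, "ry": 0, "rz": 0, "jaw": 30}, {"dx": 0, "dy": 0, "dz": 0.03, "rx": 0, "ry": 0, "rz": 0, "jaw": 30}, {"dx": 0, "dy": 0, "dz": 0.03, "rx": 0, "ry": 0, "rz": 0, "jaw": 30}], squeeze=70)

```text
t: 3.92
eef_pos: [0.5253, 0.2541, 0.1389]
orientation: [-1.248, 2.445, 0.279]
ft_force: [-0.8, 1.3, -0.3]
grip_width: 0.0475
grip_force: 71.6
```

Request:
arm_command(series=[{"dx": 0, "dy": 0, "dz": -0.05, "rx": 0, "ry": 0, "rz": 0, "jaw": 30}, {"dx": 0, "dy": 0, "dz": -0.1, "rx": 0, "ry": 0, "rz": 0, "jaw": 30}, {"dx": 0, "dy": 0, "dz": -0.1, "rx": 0, "ry": 0, "rz": 0, "jaw": 30}], squeeze=70)

```text
t: 4.3
eef_pos: [0.5227, 0.2493, 0.1504]
orientation: [-1.247, 2.445, 0.277]
ft_force: [0.0, 0.3, -2.2]
grip_width: 0.0476
grip_force: 72.5
```

Gripped, with low forces. I'll draw it out along the handle.

Request:
arm_command(series=[{"dx": 0, "dy": 0, "dz": -0.12, "rx": 0, "ry": 0, "rz": 0, "jaw": 30}, {"dx": 0, "dy": 0, "dz": -0.24, "rx": 0, "ry": 0, "rz": 0, "jaw": 30}, {"dx": 0, "dy": 0, "dz": -0.36, "rx": 0, "ry": 0, "rz": 0, "jaw": 30}, {"dx": 0, "dy": 0, "dz": -0.48, "rx": 0, "ry": 0, "rz": 0, "jaw": 30}, {"dx": 0, "dy": 0, "dz": -0.6, "rx": 0, "ry": 0, "rz": 0, "jaw": 30}], squeeze=70)

```text
t: 4.92
eef_pos: [0.505, 0.2249, 0.2166]
orientation: [-1.247, 2.444, 0.278]
ft_force: [0.3, 0.1, -2.8]
grip_width: 0.0476
grip_force: 72.5
```

Request:
arm_command(series=[{"dx": 0, "dy": 0, "dz": -0.25, "rx": 0, "ry": 0, "rz": 0, "jaw": 30}, {"dx": 0, "dy": 0, "dz": -0.5, "rx": 0, "ry": 0, "rz": 0, "jaw": 30}, {"dx": 0, "dy": 0, "dz": -0.75, "rx": 0, "ry": 0, "rz": 0, "jaw": 30}, {"dx": 0, "dy": 0, "dz": -0.95, "rx": 0, "ry": 0, "rz": 0, "jaw": 30}, {"dx": 0, "dy": 0, "dz": -0.95, "rx": 0, "ry": 0, "rz": 0, "jaw": 30}], squeeze=70)

```text
t: 5.55
eef_pos: [0.4785, 0.1862, 0.3216]
orientation: [-1.245, 2.441, 0.275]
ft_force: [0.0, -0.1, -2.3]
grip_width: 0.0475
grip_force: 72.8
```

```bash
cat > fin.py <<'E'
from go import *
# final: scanner -x = world down, scanner -z = azimuth a; grip local offset measured as tool->scanner
B=np.array([.558,-.3287,.055]);a=.221
def final(h=.095,dR=R.identity(),gl=(.008,0,-.021)):
    z=-np.array([np.cos(a),np.sin(a),0]);x=np.array([0,0,1.]);y=np.cross(z,x)
    Rs=R.from_matrix(np.c_[x,y,z]); Rt=Rs*R.from_matrix(np.diag([-1.,1,-1]))
    return B+np.array([0,0,h+.066])+Rs.apply(gl),Rt
E
python3 - <<'E'
from fin import *
o=robot.observe();print(np.round(o['joint_positions'],3),o['eef_pos'],o['t'],o['grip_width'],o['ft_force'])
p,Rt=final();print(p,delta(o,p,Rt),delta(o,p+[-.08,0,.12],Rt))
cv2.imwrite('pics/s4.png',robot.camera('side')[60:310,100:420,::-1].repeat(2,0).repeat(2,1))
E
```

```text
[ 0.19  -0.033 -0.339  0.937  0.293 -0.705] [0.47847014 0.1861618  0.32164301] 5.55 0.04749480333436123 [ 0.04953345 -0.14285155 -2.2902145 ]
[ 0.57848925 -0.32409669  0.224     ] (array([ 3.021, -3.17 , -0.509]), array([ 0.2043, -0.3447,  0.1303])) (array([ 2.954, -2.631, -1.58 ]), array([ 0.2043, -0.3447,  0.1303]))
```

View pics/s4.png

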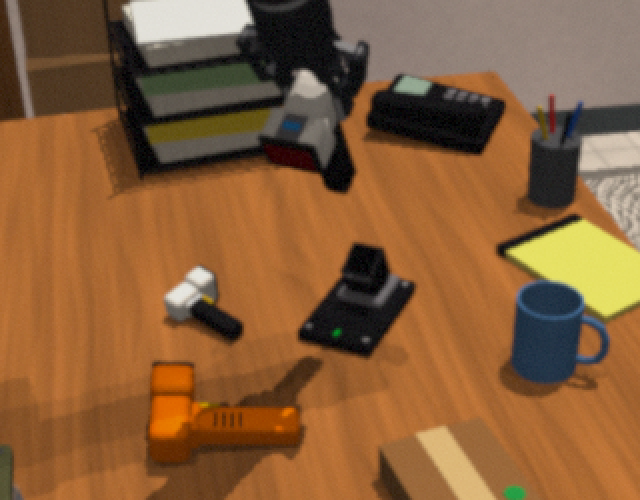

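The scanner is out of the cradle and held. Now I'll swing over and turn it.

Request:
arm_command(series=[{"dx": 0.2, "dy": -0.17, "dz": -0.1, "rx": 0.02, "ry": -0.034, "rz": 0.013, "jaw": 30}, {"dx": 0.4, "dy": -0.35, "dz": -0.2, "rx": 0.041, "ry": -0.069, "rz": 0.026, "jaw": 30}, {"dx": 0.6, "dy": -0.53, "dz": -0.3, "rx": 0.061, "ry": -0.103, "rz": 0.039, "jaw": 30}, {"dx": 0.8, "dy": -0.7, "dz": -0.42, "rx": 0.082, "ry": -0.138, "rz": 0.052, "jaw": 30}, {"dx": 1, "dy": -0.88, "dz": -0.53, "rx": 0.1, "ry": -0.172, "rz": 0.065, "jaw": 30}], squeeze=70)

```text
t: 6.22
eef_pos: [0.4823, 0.0142, 0.3248]
orientation: [-0.677, 2.04, 0.236]
ft_force: [1.1, 0.2, -3.2]
grip_width: 0.0472
grip_force: 73.2
```

```bash
python3 - <<'E'
from fin import *
o=robot.observe();print(np.round(o['joint_positions'],3),o['eef_pos'],o['t'],o['grip_width'],o['ft_force'])
p,Rt=final();print(delta(o,p+[-.08,0,.12],Rt))
E
```

```text
[-0.452 -0.272 -0.896  0.226  0.771 -0.789] [0.48226464 0.01419253 0.3247643 ] 6.225 0.04717598106989116 [ 1.05971601  0.16659661 -3.20502082]
(array([ 0.852, -2.427, -1.173]), array([ 0.104 , -0.1742,  0.0636]))
```

```bash
python3 - <<'E'
from fin import *
o=robot.observe()
p,Rt=final();print(delta(o,p+[0,0,.1],Rt))
E
```

```text
(array([ 0.722, -2.777, -0.597]), array([ 0.104 , -0.1742,  0.0636]))
```

Request:
arm_command(series=[{"dx": 0.06, "dy": -0.25, "dz": -0.05, "rx": 0.02, "ry": -0.033, "rz": 0.012, "jaw": 30}, {"dx": 0.13, "dy": -0.5, "dz": -0.1, "rx": 0.04, "ry": -0.067, "rz": 0.025, "jaw": 30}, {"dx": 0.2, "dy": -0.7, "dz": -0.15, "rx": 0.06, "ry": -0.1, "rz": 0.037, "jaw": 30}, {"dx": 0.26, "dy": -0.9, "dz": -0.2, "rx": 0.08, "ry": -0.134, "rz": 0.05, "jaw": 30}, {"dx": 0.26, "dy": -1, "dz": -0.22, "rx": 0.104, "ry": -0.174, "rz": 0.0636, "jaw": 30}], squeeze=70)

```text
t: 6.85
eef_pos: [0.531, -0.1166, 0.343]
orientation: [-0.271, 1.69, 0.199]
ft_force: [1.1, -0.2, -3.2]
grip_width: 0.0474
grip_force: 73.3
```

```bash
python3 - <<'E'
from fin import *
o=robot.observe();print(np.round(o['joint_positions'],3),o['eef_pos'],o['t'],o['grip_width'],o['ft_force'])
p,Rt=final();print(delta(o,p+[0,0,.1],Rt))
E
```

```text
[-0.742  0.093 -1.27  -1.1    1.02  -0.25 ] [ 0.53101606 -0.11661877  0.34303859] 6.85 0.04743413323039867 [ 1.13316343 -0.22502193 -3.2257788 ]
(array([ 0.217, -1.765, -0.098]), array([ 0.0234, -0.0431,  0.0094]))
```

Request:
arm_command(series=[{"dx": 0.02, "dy": -0.25, "dz": 0, "rx": 0, "ry": 0, "rz": 0, "jaw": 30}, {"dx": 0.05, "dy": -0.5, "dz": 0, "rx": 0.01, "ry": -0.015, "rz": 0.004, "jaw": 30}, {"dx": 0.08, "dy": -0.75, "dz": -0.03, "rx": 0.02, "ry": -0.03, "rz": 0.009, "jaw": 30}, {"dx": 0.1, "dy": -1, "dz": -0.05, "rx": 0.0234, "ry": -0.043, "rz": 0.009, "jaw": 30}, {"dx": 0.1, "dy": -1, "dz": -0.05, "rx": 0.0234, "ry": -0.043, "rz": 0.009, "jaw": 30}], squeeze=70)

```text
t: 7.48
eef_pos: [0.5606, -0.2355, 0.3338]
orientation: [-0.176, 1.565, 0.172]
ft_force: [-0.4, 0.4, -2.8]
grip_width: 0.0475
grip_force: 73.3
```

```bash
python3 - <<'E'
from fin import *
o=robot.observe();print(np.round(o['joint_positions'],3),o['eef_pos'],o['t'],o['grip_width'],o['ft_force'])
p,Rt=final();print(delta(o,p+[0,0,.1],Rt),delta(o,p,Rt))
E
```

```text
[-0.89   0.465 -1.214 -1.675  1.111 -0.006] [ 0.5605526  -0.23550115  0.33384731] 7.475 0.047471958602529646 [-0.40011924  0.423512   -2.84372267]
(array([ 0.084, -0.753, -0.016]), array([ 0.0002, -0.0006,  0.0007])) (array([ 0.917, -0.751, -0.015]), array([ 0.0002, -0.0006,  0.0007]))
```

Request:
arm_command(series=[{"dx": 0.05, "dy": -0.25, "dz": 0, "rx": 0, "ry": 0, "rz": 0, "jaw": 30}, {"dx": 0.1, "dy": -0.5, "dz": -0.01, "rx": 0, "ry": 0, "rz": 0, "jaw": 30}, {"dx": 0.15, "dy": -0.75, "dz": -0.015, "rx": 0, "ry": 0, "rz": 0, "jaw": 30}, {"dx": 0.3, "dy": -0.75, "dz": -0.015, "rx": 0, "ry": 0, "rz": 0, "jaw": 30}, {"dx": 0.3, "dy": -0.75, "dz": -0.015, "rx": 0, "ry": 0, "rz": 0, "jaw": 30}], squeeze=70)

```text
t: 8.1
eef_pos: [0.5779, -0.3212, 0.3003]
orientation: [-0.178, 1.565, 0.174]
ft_force: [-0.3, 0.3, -2.5]
grip_width: 0.0471
grip_force: 73.4
```

```bash
python3 - <<'E'
from fin import *
o=robot.observe();print(np.round(o['joint_positions'],3),o['eef_pos'],o['t'],o['grip_width'],o['ft_force'])
p,Rt=final();print(delta(o,p+[0,0,.05],Rt),delta(o,p,Rt))
i=info('wrist');im=robot.camera('wrist');s=robot.camera('side')
cv2.imwrite('pics/w5.png',im[:,:,::-1]);cv2.imwrite('pics/s5.png',s[:,:,::-1])
cv2.imwrite('pics/c5.png',np.hstack([cv2.resize(im,(400,300)),cv2.resize(s[180:480,220:620],(400,300))])[:,:,::-1])
E
```

```text
[-0.976  0.589 -1.04  -1.625  1.2   -0.006] [ 0.57794752 -0.32120282  0.30025436] 8.1 0.04707551515934066 [-0.25064812  0.33266955 -2.53654359]
(array([ 0.219, -0.024, -0.001]), array([ 0.001 , -0.0004,  0.0009])) (array([ 0.636, -0.023, -0.   ]), array([ 0.001 , -0.0004,  0.0009]))
```

View pics/c5.png

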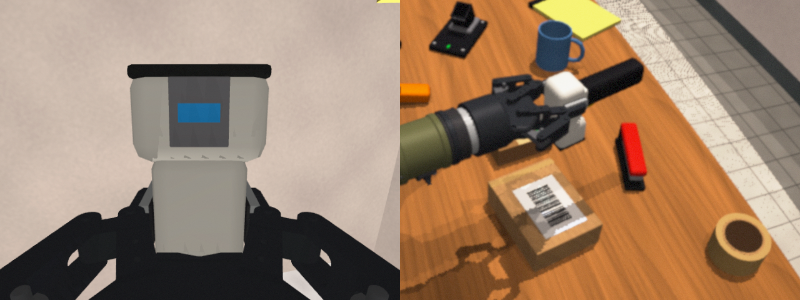

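The wrist view shows the head square in the pads (nose rim level at v≈113, mid u≈320). The side view shows the handle level, above the parcel. Descending to working height.

Request:
arm_command(series=[{"dx": 0.15, "dy": -0.02, "dz": 0, "rx": 0, "ry": 0, "rz": 0, "jaw": 30}, {"dx": 0.3, "dy": -0.02, "dz": 0, "rx": 0, "ry": 0, "rz": 0, "jaw": 30}, {"dx": 0.45, "dy": -0.02, "dz": 0, "rx": 0, "ry": 0, "rz": 0, "jaw": 30}, {"dx": 0.6, "dy": -0.02, "dz": 0, "rx": 0, "ry": 0, "rz": 0, "jaw": 30}, {"dx": 0.6, "dy": -0.02, "dz": 0, "rx": 0, "ry": 0, "rz": 0, "jaw": 30}], squeeze=70)

```text
t: 8.82
eef_pos: [0.5788, -0.3244, 0.2291]
orientation: [-0.179, 1.564, 0.172]
ft_force: [-0.6, -0.1, -2.7]
grip_width: 0.0472
grip_force: 73.4
```

```bash
python3 - <<'E'
from fin import *
o=robot.observe();print(np.round(o['joint_positions'],3),o['eef_pos'],o['t'],o['grip_width'],o['ft_force'])
p,Rt=final();print(delta(o,p,Rt))
t=robot.camera('top');s=robot.camera('side');w=robot.camera('wrist')
for n,im in(('t6',t),('s6',s),('w6',w)): cv2.imwrite(f'pics/{n}.png',im[:,:,::-1])
a=cv2.resize(t[200:350,400:550],(600,600))[:, :600]
b=cv2.resize(s[230:430,280:480],(600,600))
cv2.imwrite('pics/c6.png',cv2.resize(np.hstack([a,b]),(800,400))[:,:,::-1])
S=np.array([o['eef_pos']])[0];R0=R.from_rotvec(o['orientation']);Rs=R0*R.from_matrix(np.diag([-1.,1,-1]))
O=S-Rs.apply([.008,0,-.021])
for l in [(0,0,-.140),(.018,0,-.14),(-.018,0,-.14),(-.066,0,0),(-.066,.032,.024),(-.066,-.032,.024),(.037,0,0),(-.022,0,.022)]:
    q=O+Rs.apply(l);print(l,*[proj(info(n),q).round(1) for n in('top','side','wrist')])
E
```

```text
[-0.978  0.791 -1.057 -1.846  1.202 -0.006] [ 0.57882307 -0.32443212  0.22907064] 8.825 0.04723379390275221 [-0.56884255 -0.05675683 -2.72032081]
(array([ 0.042,  0.004, -0.002]), array([ 0.0008, -0.0002,  0.0015]))
(0, 0, -0.14) [491.4 164.7] [452.2 287.8] [316.3 224.4]
(0.018, 0, -0.14) [494.8 160.7] [454.2 279.4] [316.3 248.2]
(-0.018, 0, -0.14) [488.1 168.5] [450.2 295.9] [316.4 199.8]
(-0.066, 0, 0) [492.6 249.5] [376.1 345.5] [313.8 115.3]
(-0.066, 0.032, 0.024) [477.6 263.9] [352.7 337.4] [439.6 109.6]
(-0.066, -0.032, 0.024) [512.3 260.5] [374.3 364.8] [185.6 108.6]
(0.037, 0, 0) [513.6 235.7] [382.9 298.3] [313.6 395.2]
(-0.022, 0, 0.022) [503.3 256.1] [366.8 331.1] [312.6 271.4]
```

View pics/c6.png

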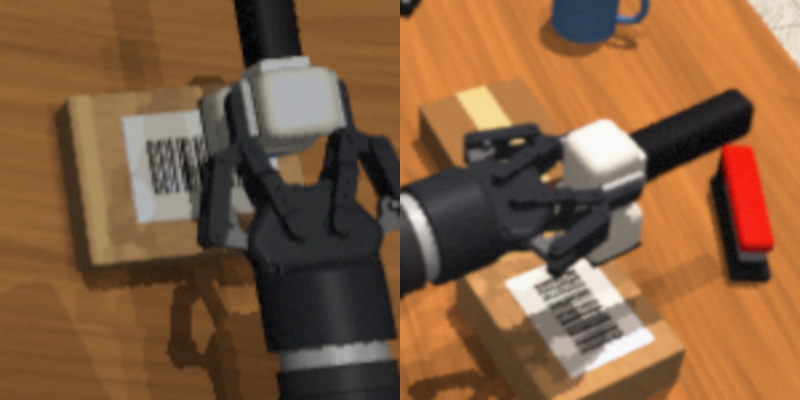

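The crops show the scanner nose-down over the label, handle level pointing away, and carton, mug and stapler untouched. Next I measure the in-hand tilt from the handle's edges and the head's back face.

```bash
python3 - <<'E'
from fin import *
o=robot.observe();R0=R.from_rotvec(o['orientation']);Rs=R0*R.from_matrix(np.diag([-1.,1,-1]));O=o['eef_pos']-Rs.apply([.008,0,-.021])
P=lambda n,l:proj(info(n),O+Rs.apply(l))
s=cv2.imread('pics/s6.png');t=cv2.imread('pics/t6.png')
V=s.max(2); 
print('side handle: u, obs top,bot')
for u in (415,425,435,445):
    v=np.where(V[255:325,u]<75)[0]+255
    print(u,v.min(),v.max(),len(v),end=' | ')
    for sx,sy in ((.018,.015),(.018,-.015),(-.018,-.015),(-.018,.015)):
        a,b=P('side',(sx,sy,-.06)),P('side',(sx,sy,-.14)); print(round(a[1]+(b[1]-a[1])*(u-a[0])/(b[0]-a[0]),1),end=' ')
    print()
print('foot side corners',[P('side',(x,y,-.14)).round().tolist() for x in(.018,-.018) for y in(.015,-.015)])
r=np.where(V[278,:]<75)[0];print('row278 dark',r[(r>400)&(r<480)].min() if len(r) else 0,r[(r>400)&(r<480)].max())
m=((V>170)).astype(np.uint8);m[:, :350]=0;m[:,420:]=0;m[:280]=0;m[335:]=0
c=max(cv2.findContours(m,cv2.RETR_EXTERNAL,2)[0],key=cv2.contourArea);print('side back face',cv2.boundingRect(c),cv2.minAreaRect(c))
for n in('side','top'): print(n,[P(n,(.037,y,z)).round(1).tolist() for y in(.024,-.024) for z in(.022,-.022)])
Vt=t.max(2);m=((Vt>150)&(t.max(2)-t.min(2)<50)).astype(np.uint8);m[:, :485]=0;m[:,540:]=0;m[:215]=0;m[262:]=0
c=max(cv2.findContours(m,cv2.RETR_EXTERNAL,2)[0],key=cv2.contourArea);print('top back face',cv2.boundingRect(c),cv2.minAreaRect(c))
print('top handle: v, obs l,r')
for v in (202,208,214):
    u=np.where(Vt[v,470:530]<70)[0]+470; print(v,u.min(),u.max(),end=' | ')
    for sx,sy in ((.018,.015),(.018,-.015),(-.018,-.015),(-.018,.015)):
        a,b=P('top',(sx,sy,-.06)),P('top',(sx,sy,-.14)); print(round(a[0]+(b[0]-a[0])*(v-a[1])/(b[1]-a[1]),1),end=' ')
    print()
cv2.imwrite('pics/c7.png',np.hstack([cv2.resize(s[250:370,330:470],(467,400),interpolation=2),cv2.resize(t[140:270,475:580],(323,400),interpolation=2)]))
E
```

```text
side handle: u, obs top,bot
415 289 314 26 | 286.1 302.5 318.0 301.7 
425 284 309 26 | 282.3 298.5 313.9 297.7 
435 280 321 26 | 278.5 294.5 309.7 293.7 
445 275 300 26 | 274.7 290.5 305.6 289.8 
foot side corners [[449.0, 273.0], [461.0, 284.0], [445.0, 290.0], [456.0, 301.0]]
row278 dark 438 451
side back face (350, 280, 70, 37) ((384.5, 298.0), (36.0, 69.0), 90.0)
side [[361.6, 292.4], [386.3, 283.4], [379.5, 312.8], [404.7, 303.0]]
top [[502.0, 249.9], [497.3, 224.0], [531.3, 247.0], [526.2, 221.2]]
top back face (498, 221, 31, 29) ((512.8599853515625, 234.52000427246094), (27.860008239746094, 27.577165603637695), 81.8698959350586)
top handle: v, obs l,r
202 488 509 | 494.3 512.1 503.4 486.4 
208 489 510 | 495.4 513.2 504.5 487.4 
214 490 511 | 496.5 514.4 505.6 488.5
```

View pics/c7.png

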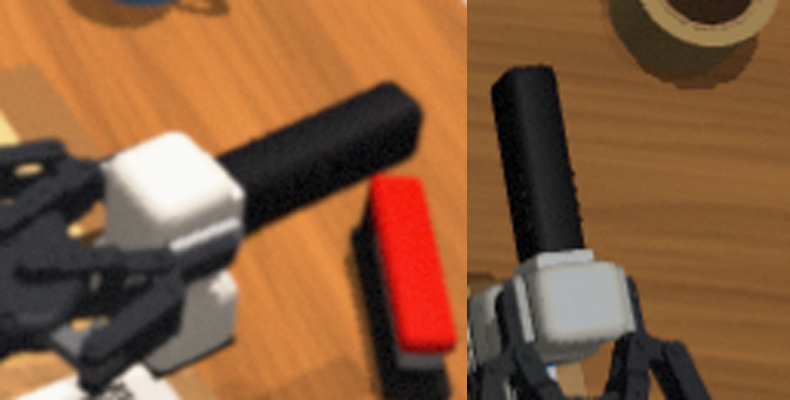

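Request:
arm_command(series=[{"dx": 0, "dy": 0, "dz": 0, "rx": 0, "ry": 0.01, "rz": 0, "jaw": 30}, {"dx": 0, "dy": 0, "dz": 0, "rx": 0, "ry": 0.02, "rz": 0, "jaw": 30}, {"dx": 0, "dy": 0, "dz": 0, "rx": 0, "ry": 0.02, "rz": 0, "jaw": 30}, {"dx": 0, "dy": 0, "dz": 0, "rx": 0, "ry": 0.02, "rz": 0, "jaw": 30}], squeeze=70)

```text
t: 9.48
eef_pos: [0.5788, -0.3251, 0.2307]
orientation: [-0.188, 1.624, 0.164]
ft_force: [0.1, -0.6, -3.3]
grip_width: 0.0471
grip_force: 73.3
```

```bash
python3 - <<'E'
from fin import *
o=robot.observe();print(np.round(o['joint_positions'],3),o['eef_pos'],o['t'],o['grip_width'],o['ft_force'])
p,Rt=final();print(delta(o,p,Rt))
s=robot.camera('side');t=robot.camera('top');V=s.max(2);O=p-0
Rs=Rt*R.from_matrix(np.diag([-1.,1,-1]));O=o['eef_pos']-Rs.apply([.008,0,-.021])
P=lambda n,l:proj(info(n),O+Rs.apply(l))
us=np.arange(412,447)
T=[(np.where(V[255:312,u]<75)[0]+255).min() for u in us];print('slope obs',np.polyfit(us,T,1)[0],'top@430',np.polyval(np.polyfit(us,T,1),430))
for sy in (.015,): a,b=P('side',(.018,sy,-.06)),P('side',(.018,sy,-.14));print('pred if true',(b[1]-a[1])/(b[0]-a[0]),a[1]+(b[1]-a[1])*(430-a[0])/(b[0]-a[0]))
m=((t.max(2)>150)&(t.max(2)-t.min(2)<50)).astype(np.uint8);m[:, :485]=0;m[:,540:]=0;m[:215]=0;m[262:]=0
c=max(cv2.findContours(m,cv2.RETR_EXTERNAL,2)[0],key=cv2.contourArea);print('top back',cv2.minAreaRect(c),np.mean([P('top',(.037,y,z)) for y in(.024,-.024) for z in(.022,-.022)],0))
# barcode cross-check in the first side image
g=cv2.imread('pics/side0.png');m=((g.max(2)>150)&(g.max(2).astype(int)-g.min(2)<45)).astype(np.uint8);m[:345]=0;m[425:]=0;m[:, :320]=0;m[:,420:]=0
c=max(cv2.findContours(cv2.morphologyEx(m,cv2.MORPH_CLOSE,np.ones((15,15))),cv2.RETR_EXTERNAL,2)[0],key=cv2.contourArea)
print('label side',plane(info('side'),*cv2.minAreaRect(c)[0],.055),'label top',plane(info('top'),476.03,260.8,.055),'barcode px side pred',proj(info('side'),B))
E
```

```text
[-0.977  0.675 -1.042 -1.549  1.195 -0.165] [ 0.57878222 -0.32509696  0.230674  ] 9.475 0.047129669651152284 [ 0.10489987 -0.5715194  -3.25764259]
(array([0.055, 0.009, 0.003]), array([ 0.0004, -0.0196,  0.0027]))
slope obs -0.3997198879551835 top@430 283.91456582633054
pred if true -0.37986852718145786 280.6506001411587
top back ((513.4830322265625, 233.90943908691406), (28.011856079101562, 27.151844024658203), 79.3803482055664) [514.46624048 235.56730039]
label side [ 0.55644215 -0.33044556  0.055     ] label top [ 0.55747337 -0.3297236   0.055     ] barcode px side pred [369.78304441 384.18813943]
```

Request:
arm_command(series=[{"dx": 0, "dy": 0, "dz": -0.02, "rx": 0, "ry": 0.004, "rz": 0.002, "jaw": 30}, {"dx": 0, "dy": 0, "dz": -0.02, "rx": 0, "ry": 0.004, "rz": 0.002, "jaw": 30}, {"dx": 0, "dy": 0, "dz": -0.02, "rx": 0, "ry": 0.004, "rz": 0.002, "jaw": 30}, {"dx": 0, "dy": 0, "dz": -0.02, "rx": 0, "ry": 0.004, "rz": 0.002, "jaw": 30}], squeeze=70)

```text
t: 10.07
eef_pos: [0.5764, -0.3256, 0.2294]
orientation: [-0.183, 1.639, 0.17]
ft_force: [0.0, 0.6, -2.1]
grip_width: 0.0474
grip_force: 73.3
```

```bash
python3 -c "
from h import *
o=robot.observe();print(o['t'],o['eef_pos'],np.abs(o['qvel']).max(),o['grip_force'],o['ft_force']);print(robot.finish_job())"
```

```text
10.075 [ 0.57644554 -0.32555285  0.2294179 ] 0.003974664410042108 73.34707975387573 [ 0.01529425  0.63857178 -2.07828405]
the job is handed in; nothing more can be done
None
```

The job is handed in (no verdict came back): the scanner is out of its cradle and held steady about 9–10 cm above the barcode, window facing down to within about 1°, lined up with the bars and within a few millimetres of their middle, and no contact with the parcel, carton, mug or stapler was seen.

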